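# Push a stuck painted panel out of its frame

### The arm

A 7-joint arm with a two-finger parallel gripper is mounted at the origin on the work surface. World frame = base frame: x ahead of the robot, y to its left, z up, the work surface at z = 0. Lengths are in m, angles in rad, forces in N, time in s.
With the tool pointing down it reaches from about 0.35 to 0.9 m from the base axis. Payload 8.1 kg.
Tool frame: the origin (TCP) lies between the finger pads; the fingertips stand ahead of it and the grasp point (between the pads) is the TCP (arm.nose_length is the z of the fingertips in the tool frame, in m); z points along the fingers, y is the line along which they close (so a half turn about z gives the same grasp; the last joint's range is limited). The gripper opens to 92 mm and grips with 3 to 60 N. Pads are 19 mm wide; open, the fingers measure 130 mm over their backs; the gripper's body (75 mm by 190 mm) begins 47 mm behind the grasp point.
Start: joints at [-1.25, 0.434, 0.025, 1.573, -0.012, 1.134, -0.075], TCP at [0.257, 0.57, 0.246] pointing down, gripper open.
Joint ranges: [-2.62, 2.62], [-0.44, 2.09], [-1.27, 1.32], [0.08, 2.57], [-1.32, 4.46], [0.12, 2], [-2.74, 2.74]. Speed limits (rad/s): [2.22, 2.22, 3.01, 3.01, 3.14, 3.14, 3.14].

### API

Orientations are given as a rotation vector (axis times angle).
In Python, from cell import sensors, optics, arm gives the robot as it stands.
- The arm moves only by the tool arm_command, never from a script. Its argument "deltas" is one flat list of numbers, 7 for each row, row after row: the turn, a rotation vector about the world's x, y, z as a fraction of full scale, then the shift along the world's x, y, z as a fraction of full scale, then the finger opening in mm, from 0 to 91.8. In form: [wx, wy, wz, dx, dy, dz, fingers, wx, wy, wz, dx, dy, dz, fingers, ...]. A call has 1 to 20 rows; each row is the pose to reach, as a shift and turn from the pose commanded when the call began; what a row does not reach only later rows make up. Full scale, the value 1, is 1 m for a shift and 90 degrees for a turn. A row lasts 1/10 s, in which the tool goes at most 50 mm and 8.59 degrees, less where a joint would pass 70% of its speed; a pose out of reach is approached as far as the arm can. A call with a number of a shift or a turn outside -1 to 1 is refused whole. A call with a gripper value outside its range is refused whole. The fingers move at their own pace and stop on an object; "force" is the grip in N (left out, the last holds). Time passes only in rows, so rows that repeat a pose let the fingers close. It gives the time, the measured TCP pose, the force, the opening and the grip force at its end, in the units of the state.
- sensors.observe(): the state, without advancing time (a new reading comes with each control period).
- optics.get_image(name): name is "scene" or "top"; returns the picture (420x560x3 uint8, blue, green, red); there is no depth.
- optics.calibration(name): a dict with "camera_matrix" (3x3 intrinsics, pixels), "rvec" (rotation vector, rad) and "tvec" (3), from world to camera coordinates, as OpenCV has them. Camera axes: x right, y down, z forward; pixel columns grow to the right and rows downward; lengths in m; the calibration is good to about 2 mm. A picture is of the moment at which its call begins. calibration takes no time and is no camera call.
- arm.sign_off(): hands the job in; it is judged then, once.
The state is a dict: "clock": time; "joints": joint angles; "dq": joint speeds; "joint_efforts": joint torques, N m; "position": TCP position; "ee_rot": TCP orientation; "force": force on the tool from outside, world axes, zero at the start; "ft_torque": the same for the moment, N m; "width": opening from 0.0 (shut) to 1.0 (fully open); "gripper_force": force on a finger pad.
Only numpy, scipy, OpenCV 4.12 (cv2) and the standard library are available. Lean on these libraries where they do the work, as an engineer would, in place of code of your own. Each camera call takes 0.05 s, during which the arm holds its last target. There are 200 camera calls.

### The job

The square panel is stuck in the picture frame that lies face down on two wooden risers. With the wooden push-stick, push the panel down and out through the round hole in the frame's back until it drops flat onto the cork mat below; do not poke it with the fingers. Then stand the push-stick upright on the bench again, clear of the frame, and let it go.

Things in the scene. Friction and masses are not known exactly. Their poses are not given: they have to be found in the camera images.
- stick_mid (a point): Push-stick: plain turned wooden cylinder upright on the bench, 34 mm thick, 130 mm tall, its top 15 mm a rounded 42 mm head; 0.1 to 0.2 kg; the tallest of four upright things (the others, bottle, can, knobbed stamp, are bystanders to 115 mm tall). Point on its axis 65 mm above its flat foot, z up to the head. Grip the shank about 95 mm above the foot so that the fingers stay above the frame.
- hole (a point): Centre of the round access hole, 70 mm across, at the top of the frame's 8 mm plywood back, 66 mm above the bench; z up. The panel's back is 10 mm below this point. Felt strips grip its edges with about 5 to 15 N until it is pushed down 14 mm; then it drops. The stick's foot should end 25 to 45 mm below this point.
- frame: Dark wooden picture frame, 200 x 200 mm, fixed face down on two 30 mm high risers along its x axis, with a plywood back on top. Origin on the bench under its centre, z up. The smaller flat frame with no hole is a bystander.
- panel: The stuck panel: white-primed wood, 120 x 120 x 14 mm, 0.15 kg. Origin at the centre of its underside, z up: 42 mm above the bench while stuck, 4 mm when it lies on the 4 mm thick cork mat under the frame. Its plain white back shows through the hole.
Things that resemble listed ones, but are neither listed nor needed, are in the scene too. Of the things that look like the panel, the larger one is meant. What is shaped like the part that bears stick_mid but green is not meant.

How it is judged:
On the way:
1. the push-stick is in the access hole and the panel has been pushed out below the frame (horizontal distance between stick_mid and hole below 0.035 m and height (world z) of stick_mid below 0.131 m and height (world z) of panel below 0.02 m), for 0.05 s.
At the end, for the whole second after the job is handed in: The panel lies flat (within 10 degrees) on the cork mat under the frame, within 40 mm of the hole's axis, its underside less than 12 mm above the bench; the push-stick stands upright (within 10 degrees) on the bench, its middle 55 to 75 mm above it and more than 110 mm from the hole's axis (height (world z) of panel below 0.012 m and angle between each of panel, stick_mid's own z axis and vertical below 0.17 rad and horizontal distance between panel and hole below 0.04 m and height (world z) of stick_mid between 0.055 and 0.075 m and horizontal distance between stick_mid and hole above 0.11 m); the robot touches nothing.
It fails at once if the fingers press on the panel (contact force between the fingers and panel above 0.5 N).
It also fails if it takes over 51 s, if anything falls off the work surface, if the arm or the gripper's body presses on something with over 40 N, if the wrist force passes 120 N, or if a joint passes its speed limit or range.

## Working session

There is one attempt and no reset: what is moved stays moved. The work goes in short steps, Python scripts to look and compute and a tool call to move; the robot and the scene stay as the last step left them, time stands still between calls to the robot, and variables do not carry over. Pictures are saved under pics/ and viewed, at most 10 in all, crops included, and the job is handed in when it is done.

Besides the shell and the picture viewer there is one more tool, called by a JSON object that holds its "fn" and its "kwargs", one argument or row to a line. arm_command: Moves the arm, as the interface text tells. Its arguments: {"type":"object","properties":{"deltas":{"type":"array","items":{"type":"number"}},"force":{"type":"number"}},"required":["deltas"]}

```bash
mkdir -p pics
python3 - <<'E'
from cell import sensors, optics, arm
import cv2,numpy as np
for n in("scene","top"):
    cv2.imwrite(f"pics/{n}0.png",optics.get_image(n)); c=optics.calibration(n); print(n,c)
s=sensors.observe();print(s,arm.nose_length)
E
```

```text
scene {'camera_matrix': array([[430.67991802,   0.        , 279.20275941],
       [  0.        , 430.67991802, 215.46404088],
       [  0.        ,   0.        ,   1.        ]]), 'rvec': array([ 1.04595785,  2.28215195, -1.17990046]), 'tvec': array([ 0.25580998, -0.17766491,  1.22025566])}
top {'camera_matrix': array([[510.00795726,   0.        , 282.4733184 ],
       [  0.        , 510.00795726, 199.70671916],
       [  0.        ,   0.        ,   1.        ]]), 'rvec': array([ 2.15123852, -2.20544203,  0.07039055]), 'tvec': array([0.06430974, 0.48301682, 1.02205231])}
{'clock': 0.1, 'joints': array([-1.24962251,  0.4351407 ,  0.02495362,  1.57397359, -0.01158213,
        1.13400115, -0.07508023]), 'dq': array([ 2.18678976e-03, -2.07728001e-03,  9.38720365e-04, -3.57189565e-04,
       -1.27465180e-03,  4.61988214e-04,  5.47488390e-05]), 'joint_efforts': array([ 2.91128839e-03, -6.69127464e+01,  9.87782814e-01, -3.15146899e+01,
       -6.05367729e-02,  3.73445707e-02,  3.90938465e-05]), 'position': array([0.25687044, 0.56931725, 0.24504361]), 'ee_rot': array([-6.60695439e-01, -3.07117044e+00,  2.15045182e-03]), 'force': array([ 0.01739428, -0.60605388,  0.20086558]), 'ft_torque': array([-0.00714345, -0.0167002 , -0.0273509 ]), 'gripper_force': 0.0, 'width': 1.0013267920853755} 0.019
```

View pics/scene0.png

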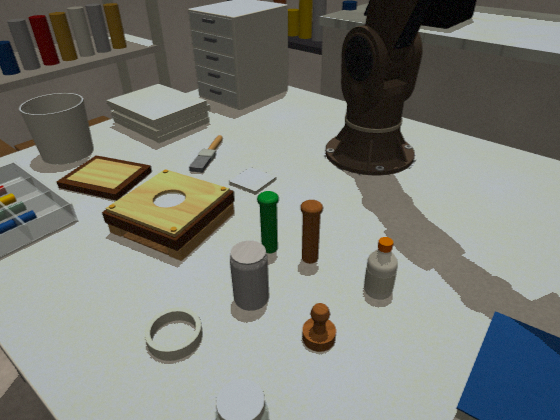

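View pics/top0.png

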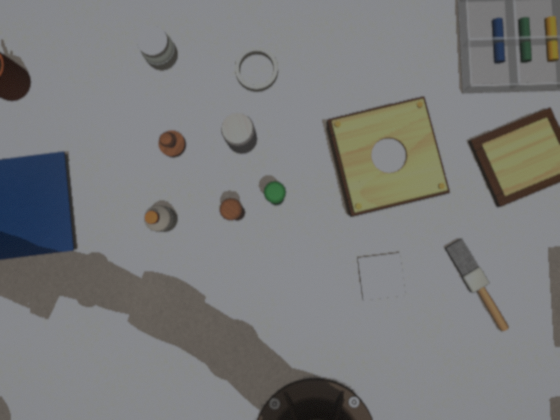

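The scene view shows the brown stick (head ~(311,208), foot ~(311,258)), with the green decoy at (268,222). In the top view the stick is at (231,209), the green decoy at (275,192) and the hole at (389,155).

```bash
cat > h.py <<'E'
import cv2,numpy as np
from cell import sensors, optics, arm
def ray(n,u,v,z):
    c=optics.calibration(n);R=cv2.Rodrigues(c["rvec"])[0];o=-R.T@c["tvec"]
    d=R.T@np.linalg.solve(c["camera_matrix"],[u,v,1.]);return o+d*(z-o[2])/d[2]
def blob(m,x0,x1,y0,y1):
    k=np.zeros_like(m);k[y0:y1,x0:x1]=m[y0:y1,x0:x1]
    cs=cv2.findContours(k,cv2.RETR_EXTERNAL,cv2.CHAIN_APPROX_NONE)[0]
    return max(cs,key=cv2.contourArea)
def brown(im):
    h=cv2.cvtColor(im,cv2.COLOR_BGR2HSV); return cv2.inRange(h,(0,110,30),(18,255,255))
E
python3 - <<'E'
from h import *
t=cv2.imread("pics/top0.png");s=cv2.imread("pics/scene0.png")
c=blob(brown(t),212,255,190,230);e=cv2.fitEllipse(c);print("top stick",e,cv2.boundingRect(c))
(u,v),r=cv2.minEnclosingCircle(c);print(r,ray("top",u,v,.122))
hs=cv2.cvtColor(t,cv2.COLOR_BGR2HSV)
m=cv2.inRange(hs,(0,0,90),(180,70,255)); c=blob(m,365,413,132,180);e=cv2.fitEllipse(c);print("hole",e,ray("top",*e[0],.066), ray("top",*e[0],.056))
y=cv2.inRange(hs,(15,60,60),(35,255,255));c=blob(y,320,455,90,220);b=cv2.boxPoints(cv2.minAreaRect(c))
P=[ray("top",*p,.066) for p in b];print("frame",np.round(P,3),np.mean(P,0))
c=blob(brown(s),295,330,195,270);x,yy,w,h=cv2.boundingRect(c);print(x,yy,w,h)
q=c[:,0]; low=q[(q[:,1]>yy+h-12)];print("scene foot near edge",ray("scene",low[:,0].mean(),yy+h-1,0))
hd=c[c[:,0,1]<yy+16];(u,v),r=cv2.minEnclosingCircle(hd);print("head",u,v,r,ray("scene",u,v,.122))
g=cv2.inRange(hs,(45,100,20),(85,255,255));c=blob(g,255,300,170,215);(u,v),r=cv2.minEnclosingCircle(c);print("green",ray("top",u,v,.12))
for n,p,z in(("can",(238,128),.08),("bottle",(152,217),.11),("stamp",(168,140),.07)):print(n,ray("top",*p,z))
E
```

```text
top stick ((230.49143981933594, 208.92893981933594), (18.367473602294922, 19.35788345336914), 101.84956359863281) (221, 200, 20, 19)
9.962529182434082 [0.46201256 0.14712882 0.122     ]
hole ((388.20440673828125, 155.3238067626953), (35.22254180908203, 35.949493408203125), 142.55926513671875) [ 0.56263604 -0.15689662  0.066     ] [ 0.56421108 -0.15891381  0.056     ]
frame [[ 0.637 -0.044  0.066]
 [ 0.679 -0.233  0.066]
 [ 0.49  -0.271  0.066]
 [ 0.448 -0.085  0.066]] [ 0.56365026 -0.15821556  0.066     ]
301 200 22 63
scene foot near edge [0.47385433 0.15392163 0.        ]
head 311.1666564941406 207.8333282470703 10.865447044372559 [0.46484713 0.14672377 0.122     ]
green [0.49089515 0.06576556 0.12      ]
can [0.62156389 0.13459521 0.08      ]
bottle [0.45148884 0.29488507 0.11      ]
stamp [0.60361695 0.27328866 0.07      ]
```

{"fn": "arm_command", "kwargs": {
  "deltas": [0,0,-0.511,0.206,-0.422,-0.045,91.8,0,0,-0.511,0.206,-0.422,-0.045,91.8,0,0,-0.511,0.206,-0.422,-0.045,91.8,0,0,-0.511,0.206,-0.422,-0.045,91.8,0,0,-0.511,0.206,-0.422,-0.045,91.8,0,0,-0.511,0.206,-0.422,-0.045,91.8,0,0,-0.511,0.206,-0.422,-0.045,91.8,0,0,-0.511,0.206,-0.422,-0.045,91.8,0,0,-0.511,0.206,-0.422,-0.045,91.8,0,0,-0.511,0.206,-0.422,-0.045,91.8,0,0,-0.511,0.206,-0.422,-0.045,91.8,0,0,-0.511,0.206,-0.422,-0.045,91.8,0,0,-0.511,0.206,-0.422,-0.045,91.8,0,0,-0.511,0.206,-0.422,-0.045,91.8,0,0,-0.511,0.206,-0.422,-0.045,91.8,0,0,-0.511,0.206,-0.422,-0.045,91.8]
}}

```text
clock: 1.7
position: [0.4628, 0.1484, 0.2008]
ee_rot: [-1.807, -2.57, -0.0]
force: [0.4, -0.3, -0.8]
width: 1.0
gripper_force: 0.0
```

Run:
```python
from h import *
im=optics.get_image("scene");cv2.imwrite("pics/scene1.png",im[100:360,150:480].repeat(2,0).repeat(2,1));s=sensors.observe();print(s["position"],s["ee_rot"],s["force"],s["joints"])
```

```text
[0.46289714 0.14818633 0.20076247] [1.80702943e+00 2.56987281e+00 1.85619719e-04] [ 0.20311352 -0.00167594 -0.79195779] [-0.70847244  0.2592741   0.35580281  1.98472953 -0.11290414  0.91616198
  0.05040227]
```

View pics/scene1.png

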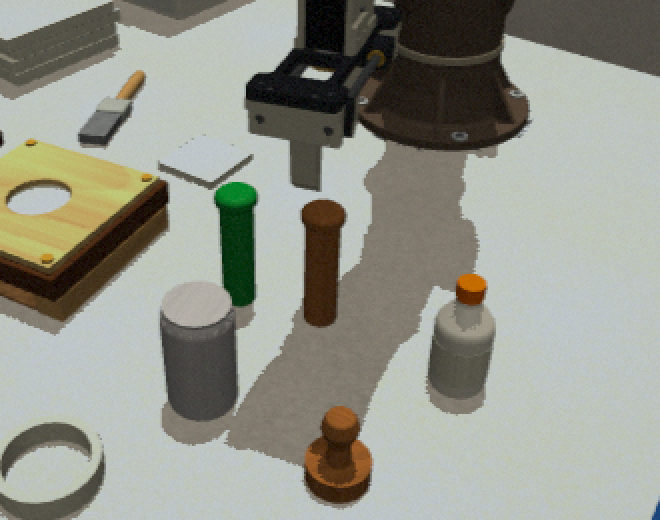

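{"fn": "arm_command", "kwargs": {
  "deltas": [0,0,0,0,-0.001,-0.05,91.8,0,0,0,0,-0.001,-0.08,91.8,0,0,0,0,-0.001,-0.105,91.8,0,0,0,0,-0.001,-0.105,91.8,0,0,0,0,-0.001,-0.105,91.8,0,0,0,0,-0.001,-0.105,50,0,0,0,0,-0.001,-0.105,40,0,0,0,0,-0.001,-0.105,34,0,0,0,0,-0.001,-0.105,28,0,0,0,0,-0.001,-0.105,20,0,0,0,0,-0.001,-0.105,20,0,0,0,0,-0.001,-0.105,20,0,0,0,0,-0.001,-0.105,20,0,0,0,0,-0.001,-0.105,20],
  "force": 45
}}

```text
clock: 3.15
position: [0.463, 0.1467, 0.0957]
ee_rot: [-1.808, -2.569, 0.0]
force: [-0.4, 0.8, 1.9]
width: 0.424
gripper_force: 44.9
```

Run:
```python
from h import *
im=optics.get_image("scene");cv2.imwrite("pics/scene2.png",im[150:290,230:410].repeat(4,0).repeat(4,1));s=sensors.observe();print(s["position"],s["width"],s["force"],s["gripper_force"])
```

```text
[0.463055   0.14670671 0.09575847] 0.4263484510755037 [0.76371949 0.75722828 1.3125726 ] 44.85507962657721
```

View pics/scene2.png

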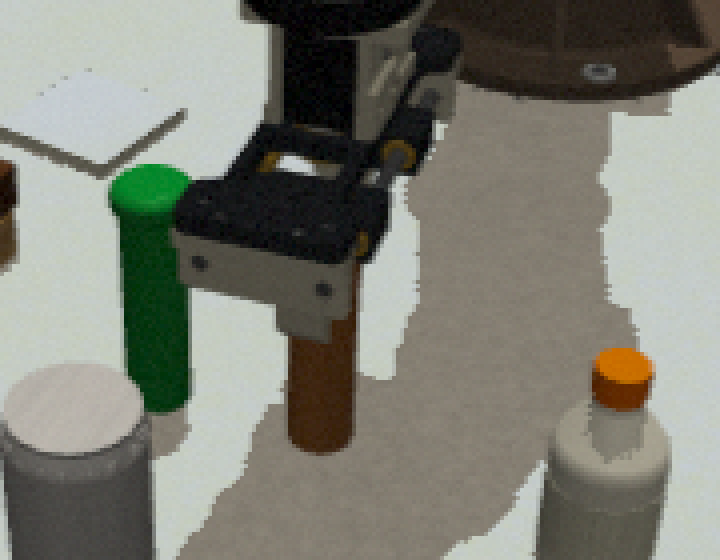

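{"fn": "arm_command", "kwargs": {
  "deltas": [0,0,0,0,0,0.02,20,0,0,0,0,0,0.05,20,0,0,0,0,0,0.09,20,0,0,0,0,0,0.13,20,0,0,0,0,0,0.155,20,0,0,0,0,0,0.155,20,0,0,0,0.013,-0.04,0.155,20,0,0,0,0.026,-0.08,0.155,20,0,0,0,0.039,-0.12,0.155,20,0,0,0,0.052,-0.16,0.155,20,0,0,0,0.065,-0.2,0.155,20,0,0,0,0.078,-0.24,0.155,20,0,0,0,0.09,-0.275,0.155,20,0,0,0,0.1,-0.305,0.155,20,0,0,0,0.1,-0.305,0.135,20,0,0,0,0.1,-0.305,0.11,20,0,0,0,0.1,-0.305,0.095,20,0,0,0,0.1,-0.305,0.095,20,0,0,0,0.1,-0.305,0.095,20]
}}

```text
clock: 5.1
position: [0.5626, -0.1583, 0.1901]
ee_rot: [-1.808, -2.568, 0.002]
force: [-0.0, -0.2, -1.9]
width: 0.429
gripper_force: 45.0
```

Run:
```python
from h import *
im=optics.get_image("scene");t=optics.get_image("top");cv2.imwrite("pics/s3.png",im);cv2.imwrite("pics/t3.png",t)
a=im[60:260,80:260].repeat(2,0).repeat(2,1);b=t[60:260,300:500].repeat(2,0).repeat(2,1)
cv2.imwrite("pics/both3.png",np.hstack([a,b]))
s=sensors.observe();print(s["position"],s["width"],s["force"],s["gripper_force"])
c=blob(brown(im)&cv2.inRange(cv2.cvtColor(im,cv2.COLOR_BGR2HSV),(0,150,30),(14,255,255)),140,200,110,200);print(cv2.boundingRect(c))
for p in((.563,-.158,.066),(.563,-.157,.1)):
    k=optics.calibration("scene");print(cv2.projectPoints(np.array([p]),k["rvec"],k["tvec"],k["camera_matrix"],None)[0].ravel())
```

```text
[ 0.56340997 -0.15847415  0.19130141] 0.4257617206377047 [-0.00186487  0.00315084 -1.34422541] 44.95542195989401
(155, 128, 20, 63)
[170.07799166 197.32141777]
[167.74972572 183.96347553]
```

View pics/both3.png

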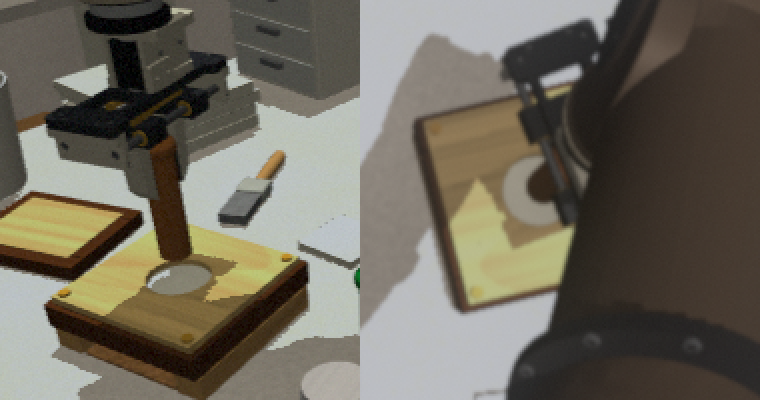

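The scene crop shows the stick foot centred above the hole, at full-image (168,186) against the predicted (168,185), with a slight lean. Pushing down now.

{"fn": "arm_command", "kwargs": {
  "deltas": [0,0,0,0,0,-0.015,20,0,0,0,0,0,-0.03,20,0,0,0,0,0,-0.036,20,0,0,0,0,0,-0.04,20,0,0,0,0,0,-0.044,20,0,0,0,0,0,-0.048,20,0,0,0,0,0,-0.052,20,0,0,0,0,0,-0.056,20,0,0,0,0,0,-0.06,20,0,0,0,0,0,-0.062,20,0,0,0,0,0,-0.062,20,0,0,0,0,0,-0.062,20,0,0,0,0,0,-0.062,20],
  "force": 60
}}

```text
clock: 6.5
position: [0.5631, -0.1583, 0.1288]
ee_rot: [1.808, 2.569, 0.0]
force: [-0.4, 1.1, -1.5]
width: 0.421
gripper_force: 59.9
```

Run:
```python
from h import *
im=optics.get_image("scene")
cv2.imwrite("pics/s4.png",im[60:260,60:280].repeat(3,0).repeat(3,1))
s=sensors.observe();print(s["position"],s["width"],s["force"],s["ft_torque"],s["gripper_force"])
```

```text
[ 0.56312345 -0.15831996  0.12884026] 0.42893348808092424 [-0.14775313  0.23485099 -1.85972599] [-0.07840649  0.07365114 -0.01872338] 59.9215214456126
```

View pics/s4.png

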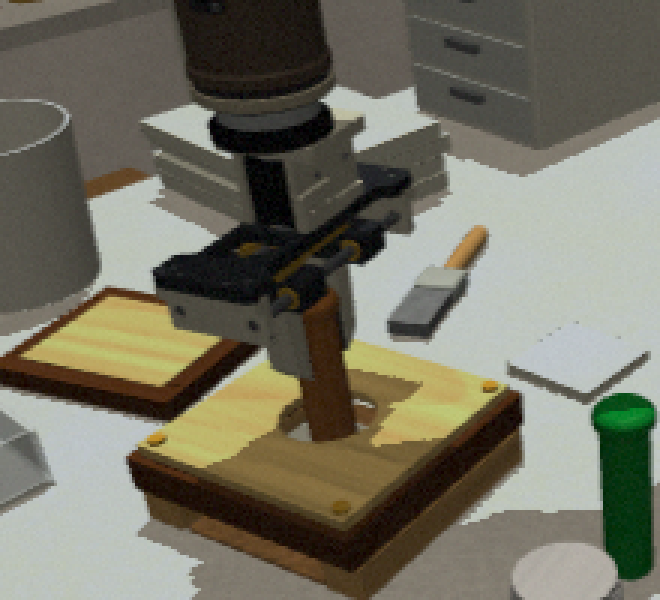

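The crop shows the stick inside the hole, foot near crop (335,440), with dark gap around it. Force reads only the weight, so the panel seems to have let go. Raising the stick and going back to above its old spot, then checking the panel.

{"fn": "arm_command", "kwargs": {
  "deltas": [0,0,0,0,0,0.02,20,0,0,0,0,0,0.05,20,0,0,0,0,0,0.09,20,0,0,0,0,0,0.122,20,0,0,0,0,0,0.122,20,0,0,0,-0.013,0.04,0.122,20,0,0,0,-0.026,0.08,0.122,20,0,0,0,-0.039,0.12,0.122,20,0,0,0,-0.052,0.16,0.122,20,0,0,0,-0.065,0.2,0.122,20,0,0,0,-0.078,0.24,0.122,20,0,0,0,-0.09,0.275,0.122,20,0,0,0,-0.1,0.305,0.122,20,0,0,0,-0.1,0.305,0.122,20,0,0,0,-0.1,0.305,0.122,20]
}}

```text
clock: 8.05
position: [0.4625, 0.1471, 0.2502]
ee_rot: [-1.806, -2.571, 0.001]
force: [-0.3, -0.4, -1.9]
width: 0.423
gripper_force: 59.9
```

Run:
```python
from h import *
im=optics.get_image("scene");t=optics.get_image("top");cv2.imwrite("pics/s5r.png",im)
a=im[60:260,80:350].repeat(2,0).repeat(2,1);b=t[90:220,320:450];b=cv2.resize(b[:, :],None,fx=2,fy=2,interpolation=0);p=np.zeros((400,260,3),np.uint8);p[:260]=b
cv2.imwrite("pics/both5.png",np.hstack([a,p]))
s=sensors.observe();print(s["position"],s["width"],s["force"],s["ee_rot"])
h=cv2.cvtColor(im,cv2.COLOR_BGR2HSV);m=cv2.inRange(h,(0,130,30),(16,255,255))
P=s["position"];k=optics.calibration("scene")
q=cv2.projectPoints(np.array([P+[0,0,dz] for dz in(.03,0,-.04,-.08,-.095)]),k["rvec"],k["tvec"],k["camera_matrix"],None)[0][:,0];print("expected axis",q)
for v in range(int(q[0,1]),int(q[-1,1])+12,4):
    u=np.where(m[v,int(q[0,0])-35:int(q[0,0])+35])[0]+int(q[0,0])-35
    if len(u):print(v,u.min(),u.max(),len(u))
```

```text
[0.46316014 0.1456189  0.25040565] 0.4263150485194449 [ 0.27156463  0.44775265 -2.42208692] [ 1.80964046e+00  2.56783335e+00 -1.08227787e-03]
expected axis [[314.10101352 126.66759386]
 [313.50516026 143.52019816]
 [312.75464239 164.74720396]
 [312.05012346 184.67321497]
 [311.79693465 191.83419084]]
134 323 324 2
138 323 323 1
142 321 343 4
146 316 322 7
150 316 340 8
154 316 345 10
158 316 322 7
162 305 322 18
166 305 343 18
170 305 321 17
174 305 321 16
178 304 320 17
182 304 321 17
186 304 319 16
190 304 319 16
194 305 320 15
```

View pics/both5.png

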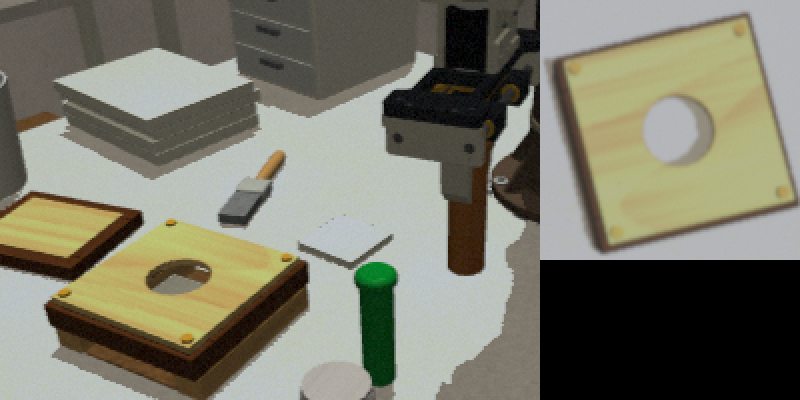

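The top crop shows the panel now deep below the hole, shadowed at the right edge (crop (695,140)), so it has dropped. The stick hangs upright over its old spot, foot ~ (312,194). Lowering.

{"fn": "arm_command", "kwargs": {
  "deltas": [0,0,0,0,0.001,-0.04,20,0,0,0,0,0.001,-0.08,20,0,0,0,0,0.001,-0.12,20,0,0,0,0,0.001,-0.14,20,0,0,0,0,0.001,-0.147,20,0,0,0,0,0.001,-0.15,20,0,0,0,0,0.001,-0.152,20,0,0,0,0,0.001,-0.153,20,0,0,0,0,0.001,-0.154,20,0,0,0,0,0.001,-0.154,20,0,0,0,0,0.001,-0.154,20]
}}

```text
clock: 9.25
position: [0.4632, 0.1479, 0.0971]
ee_rot: [1.808, 2.569, 0.001]
force: [-0.2, -0.1, -2.7]
width: 0.42
gripper_force: 59.9
```

{"fn": "arm_command", "kwargs": {
  "deltas": [0,0,0,0,0,-0.0005,20,0,0,0,0,0,-0.001,20,0,0,0,0,0,-0.0015,20,0,0,0,0,0,-0.0015,20,0,0,0,0,0,-0.0015,20]
}}

```text
clock: 9.75
position: [0.4633, 0.1479, 0.0957]
ee_rot: [1.808, 2.569, 0.001]
force: [-2.2, 0.8, 5.7]
width: 0.424
gripper_force: 59.7
```

Contact with the bench (force z is now +5.7 N). Opening slowly, then rising.

{"fn": "arm_command", "kwargs": {
  "deltas": [0,0,0,0,0,0,40,0,0,0,0,0,0,44,0,0,0,0,0,0,50,0,0,0,0,0,0,60,0,0,0,0,0,0,75,0,0,0,0,0,0,91.8,0,0,0,0,0,0,91.8,0,0,0,0,0,0,91.8,0,0,0,0,0,0,91.8,0,0,0,0,0,0,91.8],
  "force": 10
}}

```text
clock: 10.75
position: [0.4631, 0.1477, 0.0953]
ee_rot: [1.808, 2.569, 0.0]
force: [1.0, 0.2, 0.2]
width: 0.997
gripper_force: 0.0
```

{"fn": "arm_command", "kwargs": {
  "deltas": [0,0,0,0,0,0.02,91.8,0,0,0,0,0,0.05,91.8,0,0,0,0,0,0.09,91.8,0,0,0,0,0,0.14,91.8,0,0,0,0,0,0.16,91.8,0,0,0,0,0,0.16,91.8,0,0,0,0,0,0.16,91.8]
}}

```text
clock: 11.45
position: [0.4629, 0.1478, 0.2551]
ee_rot: [-1.808, -2.569, -0.001]
force: [-0.1, -0.7, -1.0]
width: 0.996
gripper_force: 0.0
```

Run:
```python
from h import *
im=optics.get_image("scene");t=optics.get_image("top")
a=im[60:290,60:430].repeat(2,0).repeat(2,1)
cv2.imwrite("pics/s6.png",a)
s=sensors.observe();print(s["position"],s["width"],s["force"],s["clock"])
```

```text
[0.46221265 0.14747641 0.25396573] 1.0002903842480393 [-0.32270269 -0.91376552 -0.41644258] 11.55
```

View pics/s6.png

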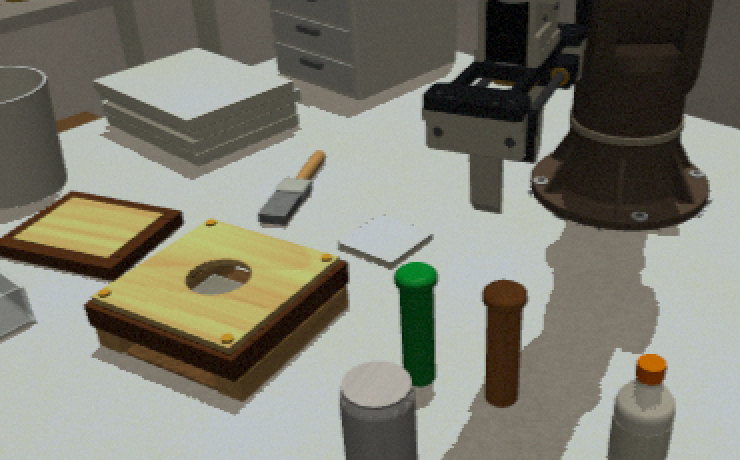

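The brown stick stands upright at crop (505,345), hand clear. The hole shows a grey-white patch with brownish zones, so I'm checking numerically that the panel lies flat and central.

Run:
```python
from h import *
im=optics.get_image("scene");t=optics.get_image("top")
a=cv2.resize(im[182:214,148:194],None,fx=12,fy=12,interpolation=0)[:,:400];b=cv2.resize(t[130:180,365:415],None,fx=7.68,fy=7.68,interpolation=0)
a=cv2.resize(im[182:214,148:192],(400,290),interpolation=0)
p=np.zeros((390,800,3),np.uint8);p[:290,:400]=a;p[:b.shape[0],410:410+b.shape[1]]=b
cv2.imwrite("pics/z7.png",p)
h=np.array([.563,-.158])
for u in range(152,190,6):
    print([(u,v,np.round((ray("scene",u,v,.018)[:2]-h)*1000).astype(int).tolist(),im[v,u].tolist()) for v in(190,195,200,205)])
c,s=np.cos(np.radians(11.4)),0
```

```text
[(152, 190, [-32, -126], [100, 170, 192]), (152, 195, [-19, -107], [102, 174, 191]), (152, 200, [-6, -89], [79, 137, 160]), (152, 205, [6, -72], [92, 163, 189])]
[(158, 190, [-41, -115], [102, 173, 192]), (158, 195, [-28, -96], [37, 59, 71]), (158, 200, [-15, -78], [31, 55, 68]), (158, 205, [-2, -61], [109, 129, 131])]
[(164, 190, [-51, -103], [87, 145, 166]), (164, 195, [-37, -85], [26, 52, 70]), (164, 200, [-24, -67], [104, 119, 122]), (164, 205, [-11, -50], [110, 126, 129])]
[(170, 190, [-60, -92], [36, 67, 82]), (170, 195, [-46, -74], [30, 48, 64]), (170, 200, [-33, -57], [107, 123, 127]), (170, 205, [-20, -40], [110, 126, 129])]
[(176, 190, [-69, -81], [46, 79, 95]), (176, 195, [-56, -63], [30, 56, 76]), (176, 200, [-42, -46], [119, 132, 136]), (176, 205, [-29, -29], [105, 158, 173])]
[(182, 190, [-79, -70], [107, 182, 189]), (182, 195, [-65, -52], [107, 125, 138]), (182, 200, [-51, -35], [39, 68, 98]), (182, 205, [-38, -18], [99, 167, 193])]
[(188, 190, [-88, -59], [111, 187, 191]), (188, 195, [-74, -41], [104, 181, 187]), (188, 200, [-60, -24], [105, 181, 188]), (188, 205, [-47, -8], [94, 162, 190])]
```

View pics/z7.png

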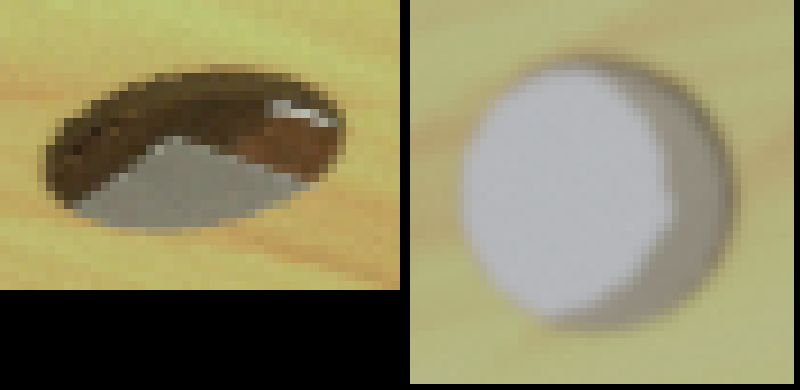

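The enlarged view shows the panel's far corner at about (168,197). Cast onto z = 18 mm, that is (-37,-74) mm from the hole. A flat, centred panel would put it at (-46,-71), so the panel is within about 10 mm and well inside tolerance.

```bash
python3 -c "
from cell import arm
print(arm.sign_off())"
```

```text
the job is handed in; nothing more can be done
None
```

The panel was pushed out through the hole and, from the last camera view, lies flat on the cork mat about 10 mm off centre; the push-stick stands upright back at its old spot and the gripper is clear, with the job handed in at about 12 s (no verdict was returned).

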